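# Secure the modelling tools and hold the paint case open at its mark

### The job

Get the paint case ready for the next student: first swing the rack's keeper bar fully shut over the modelling tools so that it snaps into its catch, then lift the sprung lid of the wooden paint case by its grip until the lid is in line with the dark steel marker arm at its side, and hold it still there. Finish while your fingers are still holding the lid up; do not let go. Leave the marker arm as it is set and everything else on the table in place.

Things in the scene. Friction and masses are not known exactly. Their poses are not given: they have to be found in the camera images.
- case: open wooden box 200 mm deep (x) x 180 mm wide (y) x 80 mm high, fixed to the table, closed by a plywood lid hinged along its far (+x) rim; origin at the centre of its underside, x from the front towards the hinge, z up. It may stand left or right of the rack and be turned up to 0.25 rad
- lid (a joint): angle of the plywood lid about its hinge, rad: 0 = shut and flat, grows as the front edge rises, stop at 1.4. A spring and the lid's weight pull it shut: lifting at the grip takes about 4 N at the start and 6 to 8 N at 0.8; it falls shut when let go
- lid_hinge (a point): point on the lid's hinge axis, midway across, 90 mm above the table; its y axis is the hinge axis (same as the case's y); x and z turn with the lid. The lid is 206 mm deep x 184 mm wide x 10 mm thick, its upper face 2 mm above the hinge axis
- lid_grip (a point): on the lid's dark wooden upright grip, a fin 36 mm long (x) x 14 mm thick (y), standing 46 mm above the lid's upper face, 38 mm behind the lid's front edge (fin centre to edge); the point lies on the fin's centre line 28 mm above the lid's face and is 165 mm in -x and 30 mm in +z of lid_hinge in the lid's own frame. Axes turn with the lid. Pinch across its 14 mm thickness (along y); it can pivot between the fingers as the lid turns
- marker (a joint): set angle of the marker arm, rad, on the same hinge axis and same scale as lid (0 flat, 0.45 to 0.8 as set): the angle to which the lid is to be lifted. The arm is held by friction only, so do not touch it
- marker_tip (a point): round tip of the marker arm, a dark steel strip 6 mm thick, 14 mm high and 185 mm long, that runs from the hinge axis beside the lid, 108 mm towards the case's -y from its middle (13 mm outside the lid's edge); the tip is on the end of the strip, x axis along the strip towards the hinge
- rack: low wooden tray rack, 190 x 215 mm base, fixed to the table, with three tools lying in its slots; origin at the centre of its underside, z up. At its +y end stands the keeper's pivot post, at its -y end the catch post (top about 33 mm high, with a stop 60 mm high on its +x side). It may be turned up to 0.25 rad
- keeper (a joint): angle of the keeper bar about its vertical pivot, rad: 0 = fully shut against the stop, lying along the rack's y over the tools with its end in the catch; grows as the bar swings open towards the rack's -x (front), up to 1.5. Starts 0.6 to 1.1. It turns freely and stays where left; a sprung ball in the catch resists from about 0.11 to 0.06 (2 to 4 N at the peg) and then snaps it home and keeps it there, below about 0.015
- keeper_peg (a point): round upright aluminium peg, 14 mm across, standing from the top of the keeper bar (58 mm above the table) up to 103 mm, 125 mm from the pivot; the point lies on the peg's axis 83 mm above the table. The bar is aluminium, 14 x 14 mm, underside 44 mm above the table, and reaches 176 mm from the pivot
- keeper_pivot (a point): point on the keeper's vertical pivot axis, 83 mm above the table, 85 mm towards the rack's +y from its centre; shut, the peg lies 125 mm from it towards the rack's -y; at angle a the peg is at (-125 sin a, -125 cos a) mm from it in the rack's frame
- paint_jar: small amber glass paint jar with black cap, 36 mm across, 55 mm high, standing near the middle of the table between case and rack
- mug: reddish-brown mug, 74 mm across, 85 mm high, at the back of the table
- spray_can: bare metal spray can with white cap, 54 mm across, 150 mm high, at the back
- eraser: white eraser 45 x 22 x 14 mm, at the front between case and rack
- modeller0: modelling tool (wooden handle 100 x 14 x 14 mm, thin steel end), lying in slot 1 of the rack's tray, below the sweep of the keeper bar
- modeller1: modelling tool (wooden handle 100 x 14 x 14 mm, thin steel end), lying in slot 2 of the rack's tray, below the sweep of the keeper bar
- modeller2: modelling tool (wooden handle 100 x 14 x 14 mm, thin steel end), lying in slot 3 of the rack's tray, below the sweep of the keeper bar

How it is judged:
By the outcome, as a careful person would: the job done as asked, in the order asked, and still so for the second after the job is handed in, while the arm keeps its last pose, push and grip.
It also fails if it takes over 61 s, if anything falls off the work surface, if the arm or the gripper's body presses on something with over 40 N, if the wrist force passes 120 N, or if a joint passes its speed limit or range.

### The arm

A 6-joint arm with a two-finger parallel gripper is mounted at the origin on the work surface. World frame = base frame: x ahead of the robot, y to its left, z up, the work surface at z = 0. Lengths are in mm, angles in degrees, forces in N, time in s.
With the tool pointing down it reaches from about 300 to 850 mm from the base axis. Payload 4.2 kg.
Tool frame: the origin (TCP) lies at the centre of the arm's flange, where the gripper is bolted on; the fingertips stand 191 mm ahead of it and the grasp point (between the pads) lies 172 mm ahead of it; z points along the fingers, y is the direction in which the jaws open and shut (so a half turn about z gives the same grasp; the last joint's range is limited). The gripper opens to 91 mm and grips with 3 to 60 N. Pads are 32 mm wide; open, the fingers measure 118 mm over their backs; the gripper's body (76 mm by 178 mm) begins 60 mm behind the grasp point.
Start: joints at [-70.417, 18.312, 89.639, -0, 72.044, -1.146], TCP at [203.524, -537.774, 404.776] pointing down, gripper open.
Joint ranges: [-177.97, 177.97], [-48.28, 115.42], [12.27, 149.76], [-77.06, 257.06], [2.81, 150.46], [-146.56, 146.56]. Speed limits (degrees/s): [147.25, 147.25, 180, 180, 180, 180].

### API

Orientations are given as [roll, pitch, yaw] about the fixed x, y, z axes, in that order (R = Rz(yaw) Ry(pitch) Rx(roll)).
In Python, from workcell import status, vision, ticket gives the robot as it stands.
- The arm moves only by the shell command python3 -m jog 'ROWS' [FORCE]. ROWS is JSON, a list of rows, each a list of 7 numbers: the finger opening in m, from 0 to 0.0912, then the shift along the tool's x, y, z in m, then the turn, a rotation vector about the tool's x, y, z in rad. A call has 1 to 12 rows; each row shifts and turns the commanded pose from where the row before left it, along the tool's axes as they then stand; what a row does not reach is not made up. A row lasts 1/8 s, in which the tool goes at most 62.5 mm and 10.7 degrees, less where a joint would pass 70% of its speed; a pose out of reach is approached as far as the arm can. A call with a gripper value outside its range is refused whole. The fingers move at their own pace and stop on an object; FORCE is the grip in N (left out, the last holds). Time passes only in rows, so rows that do not move let the fingers close. It gives the time, the measured TCP pose, the force and the opening at its end, in the units of the state.
- status.state(): the state, without advancing time (a new reading comes with each control period).
- vision.grab_frame(name): name is "scene" or "top" or "wrist"; returns a dict with "color" (420x560x3 uint8, blue, green, red), "depth" (420x560 float32, mm along the optical axis (not along the pixel's ray), 0 where there is no reading), "fov_y" (degrees; the focal length in pixels is half the picture's height over the tangent of half this angle, whatever the lens; pixels are square), "cx", "cy" (the principal point, pixels), "k1" (the pictures are not rectified: a ray, as slopes to the right and down, at radius r is drawn at 1 + k1 r^2 times it, then the intrinsics apply), "pose" (4x4, takes a point from camera to world coordinates). Camera axes: x right, y down, z forward; pixel columns grow to the right and rows downward; lengths in mm; the calibration is good to about 2 mm. A picture is of the moment at which its call begins.
- ticket.job_done(): hands the job in, once; it reports no verdict.
Trained networks look in the newest picture that a camera, given by its name, has taken for a name from the list of things; names that differ only in an ending like _2 or _b are one class to them, and where a whole thing is asked for, a point or a joint stands for the part that bears it (a point fixed in the world has none). Each returns a list of dicts, best first, with "p" (0 to 1); they miss things now and then, are a little off and sometimes report something else, mostly with a low value. They report only what shows in the picture. A call takes as long as a camera call.
- vision.find_in(camera, label): "location" ([x, y, z] in mm, in world coordinates, good to about 4 mm: the middle of the surface that is visible of it).
- vision.silhouettes(camera, label): "pixels" (420x560 bool, what is visible of it).
The state is a dict: "time_s": time; "qpos": joint angles; "qvel": joint speeds; "effort": joint torques, N m; "ee_pos": TCP position; "ee_rot": TCP orientation; "force": force on the tool from outside, world axes, zero at the start; "torque": the same for the moment, N m; "gripper_width": finger opening in mm.
Only numpy, scipy, OpenCV 4.12 (cv2) and the standard library are available. Lean on these libraries where they do the work, as an engineer would, in place of code of your own. Each camera call takes 0.05 s, during which the arm holds its last target.

## Working session

There is one attempt and no reset: what is moved stays moved. The work goes in short steps, Python scripts to look and compute and a shell command to move; the robot and the scene stay as the last step left them, time stands still between calls to the robot, and variables do not carry over. Pictures are saved under pics/ and viewed, and the job is handed in when it is done.

```bash
ls; mkdir -p pics; python3 - <<'E'
from workcell import status, vision
import cv2
print(status.state())
for n in ["scene","top"]:
    f=vision.grab_frame(n); cv2.imwrite(f"pics/{n}0.png",f["color"]); print(n,f["fov_y"],f["cx"],f["cy"],f["k1"],f["pose"].round(3).tolist())
    for l in ["case","lid","lid_grip","marker","marker_tip","rack","keeper","keeper_peg","paint_jar","mug","spray_can","eraser"]:
        print(l,[(round(d["p"],2),[round(float(v)) for v in d["location"]]) for d in vision.find_in(n,l)[:2]])
E
```

```text
pics
{'time_s': 0.0, 'qpos': array([-7.04158182e+01,  1.83508964e+01,  8.97074498e+01, -3.39091502e-04,
        7.20424503e+01, -1.14538322e+00]), 'qvel': array([-0.02039874,  0.08052543, -0.12144138, -0.08814266,  0.02746673,
        0.03011514]), 'effort': array([ 2.18844660e-03, -4.12457657e+01, -2.31970632e+01,  7.31473952e-02,
        4.57364798e-02, -1.43874754e-04]), 'ee_pos': array([ 203.47266705, -537.61091344,  403.92037084]), 'ee_rot': array([-1.79899217e+02, -1.69253340e-03,  2.07296684e+01]), 'force': array([-0.43358896, -0.03844383, -0.76409491]), 'torque': array([ 0.021619  , -0.03845351, -0.06056637]), 'gripper_width': 91.04218084737394}
scene 48.463078574357276 278.80125740691926 205.75737555529116 -0.15944155538921845 [[0.812, 0.364, -0.457, 1066.881], [0.584, -0.521, 0.623, -645.838], [-0.012, -0.772, -0.635, 710.972], [0.0, 0.0, 0.0, 1.0]]
case [(0.87, [599, 176, 88])]
lid [(0.66, [582, 232, 90])]
lid_grip [(0.82, [583, 225, 95])]
marker [(0.63, [584, 119, 153])]
marker_tip [(0.61, [580, 116, 150])]
rack [(0.9, [588, -207, 10])]
keeper [(0.75, [497, -155, 59])]
ke
[... 160 characters left out ...]
 228, 96])]
spray_can [(0.86, [762, 28, 109])]
eraser [(0.5, [474, -23, 13]), (0.32, [576, -199, 18])]
top 56.987378671043906 277.98048631772116 203.83796775827872 -0.0882883115261844 [[0.025, -0.993, 0.115, 499.947], [-1.0, -0.026, -0.007, -28.521], [0.01, -0.114, -0.993, 1069.951], [0.0, 0.0, 0.0, 1.0]]
case [(0.76, [576, 222, 90])]
lid [(0.87, [573, 233, 92]), (0.46, [615, -9, 54])]
lid_grip []
marker [(0.55, [567, 119, 168])]
marker_tip [(0.6, [571, 119, 162])]
rack []
keeper [(0.87, [510, -146, 57])]
keeper_peg [(0.76, [514, -146, 56])]
paint_jar [(0.61, [614, -10, 54])]
mug [(0.57, [768, -45, 30])]
spray_can [(0.59, [740, 48, 146]), (0.3, [570, 231, 92])]
eraser [(0.64, [464, -12, 9])]
```

View pics/scene0.png

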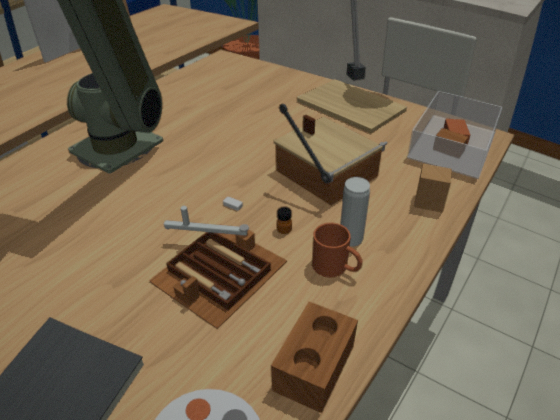

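View pics/top0.png

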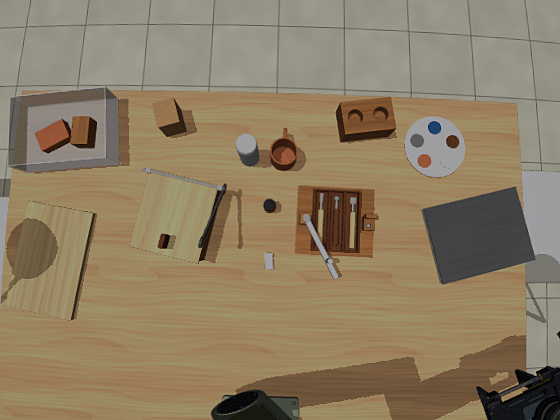

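The views show the case at top-px (180,215) with its grip at (165,241). The marker arm runs (222,186)-(203,246). The keeper pivot is at (307,217), its bar end at (336,276) and the catch at (369,222).

```bash
cat > h.py <<'E'
import numpy as np, cv2, pickle
from workcell import status, vision
def K(f):
    fl=f["color"].shape[0]/2/np.tan(np.radians(f["fov_y"])/2)
    return fl
def ray(f,u,v):
    fl=K(f); d=np.array([(u-f["cx"])/fl,(v-f["cy"])/fl]); s=d.copy()
    for _ in range(30): s=d/(1+f["k1"]*(s@s))
    return np.array([s[0],s[1],1.])
def dep(f,u,v,z=None):
    r=ray(f,u,v); z=f["depth"][int(v),int(u)] if z is None else z
    return f["pose"][:3,:3]@(r*z)+f["pose"][:3,3]
def onz(f,u,v,h):
    r=f["pose"][:3,:3]@ray(f,u,v); o=f["pose"][:3,3]; return o+r*(h-o[2])/r[2]
def cloud(f,m):
    vs,us=np.nonzero(m&(f["depth"]>0)); return np.array([dep(f,u,v) for u,v in zip(us,vs)])
def proj(f,P):
    c=f["pose"][:3,:3].T@(np.asarray(P,float)-f["pose"][:3,3]); s=c[:2]/c[2]; s=s*(1+f["k1"]*(s@s)); return s*K(f)+[f["cx"],f["cy"]]
def crop(f,name,u0,v0,u1,v1,k=6):
    cv2.imwrite(name,cv2.resize(f["color"][v0:v1,u0:u1],None,fx=k,fy=k,interpolation=cv2.INTER_CUBIC))
E
python3 - <<'E'
from h import *
f=vision.grab_frame("top"); pickle.dump(f,open("top0.pkl","wb"))
s=vision.grab_frame("scene"); pickle.dump(s,open("scene0.pkl","wb"))
crop(f,"pics/t_case.png",125,160,250,270); crop(f,"pics/t_rack.png",285,175,385,285,5)
crop(s,"pics/s_case.png",265,90,395,210); crop(s,"pics/s_rack.png",150,195,290,325,5)
E
```

```text
(no output)
```

View pics/t_case.png

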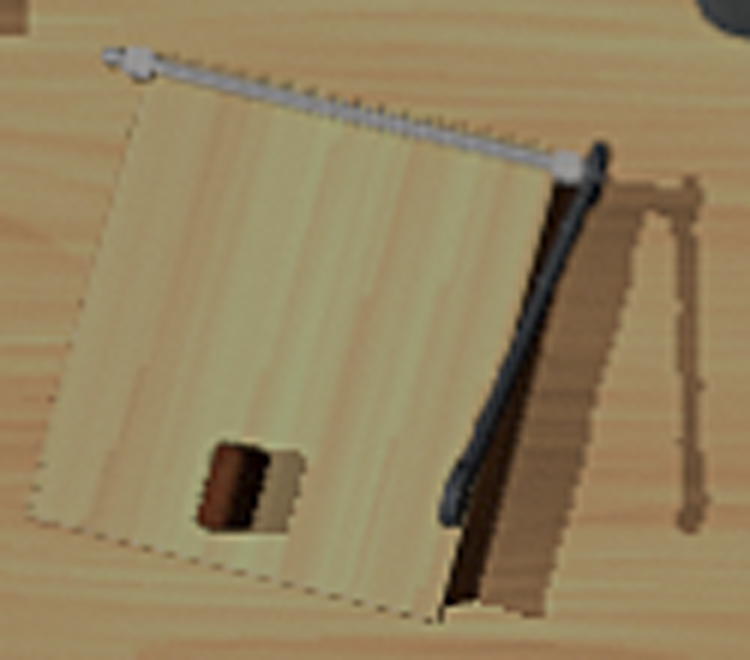

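View pics/t_rack.png

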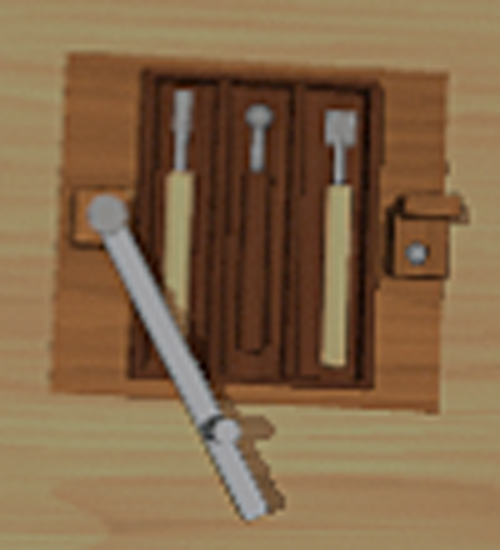

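View pics/s_case.png

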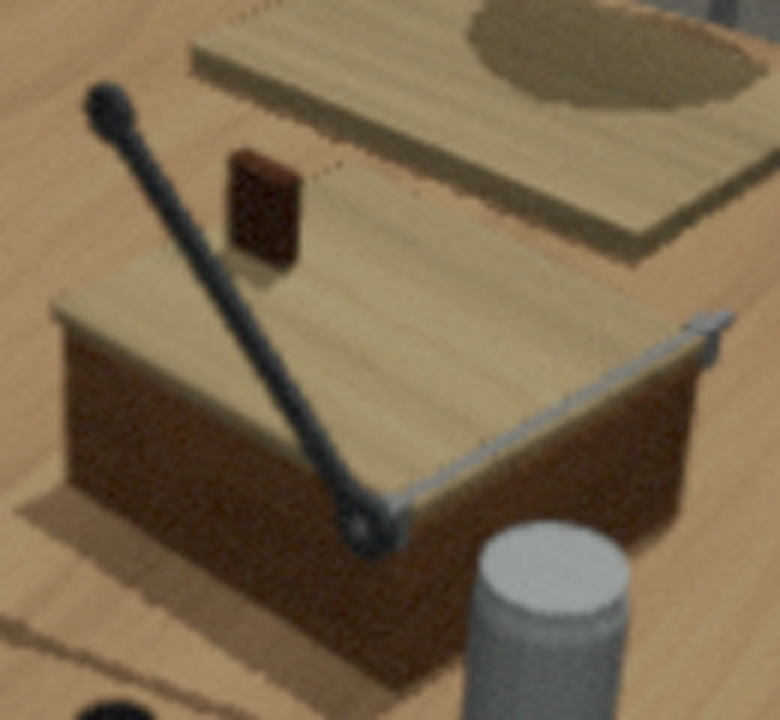

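View pics/s_rack.png

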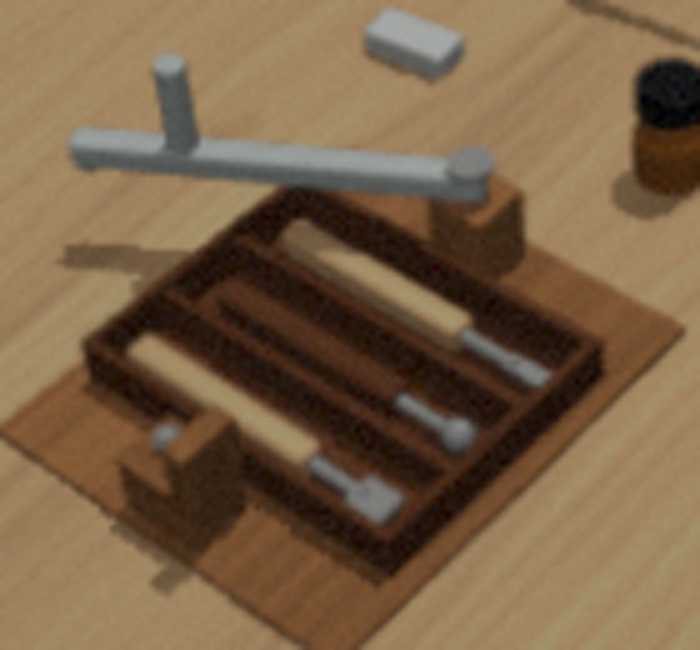

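```bash
python3 - <<'E'
from h import *
f=pickle.load(open("top0.pkl","rb")); s=pickle.load(open("scene0.pkl","rb"))
np.set_printoptions(precision=1,suppress=True)
T=lambda x,y,o,k:(o[0]+x/k-0.5+0.5/k,o[1]+y/k-0.5+0.5/k)
tc=lambda x,y:T(x,y,(125,160),6); tr=lambda x,y:T(x,y,(285,175),5)
sc=lambda x,y:T(x,y,(265,90),6); sr=lambda x,y:T(x,y,(150,195),5)
print("lid front L/R",onz(f,*tc(30,517),90),onz(f,*tc(438,622),90))
print("rod L/R (z~?)",onz(f,*tc(140,62),95),onz(f,*tc(567,167),95), dep(f,*tc(350,115)))
print("grip top corners z138",[onz(f,*tc(*p),138)[:2] for p in [(218,443),(268,452),(252,530),(200,525)]], dep(f,*tc(238,480)))
print("lid face depth",dep(f,*tc(350,400)))
print("scene lid front corners", onz(s,*sc(55,305),92), "rod ends",onz(s,*sc(712,325),95))
print("scene grip top", [onz(s,*sc(*p),138)[:2] for p in [(230,152),(300,180)]])
tip=tc(452,510); print("tip top",dep(f,*tip)); print("tip scene",dep(s,*sc(110,112)))
for p in [(570,170+0),]: pass
print("arm pivot scene",dep(s,*sc(368,522)))
for nm,lab in [("top","marker"),("scene","marker")]:
    pass
print("rack base corners",[onz(f,*tr(*p),8)[:2] for p in [(68,52),(448,72),(438,412),(50,392)]], dep(f,*tr(90,330)))
print("pivot top z?",dep(f,*tr(107,215)),dep(s,*sr(472,163)))
print("peg top",onz(f,*tr(228,431),103),dep(f,*tr(228,431)),onz(s,*sr(171,66),103))
print("bar end",onz(f,*tr(257,516),58), onz(s,*sr(80,137),58))
print("catch ball",dep(f,*tr(416,253)), "stop", dep(f,*tr(430,208)))
E
```

```text
lid front L/R [495.8 339.6  90. ] [457.4 163.1  90. ]
rod L/R (z~?) [691.8 302.7  95. ] [650.7 116.   95. ] [671.4 210.8  91.9]
grip top corners z138 [array([528.1, 246.2]), array([525.1, 225.6]), array([493.7, 230.5]), array([495. , 251.7])] [513.6 239.  131.8]
lid face depth [549.4 204.9  89.5]
scene lid front corners [459.5 164.3  92. ] rod ends [695.5 305.1  95. ]
scene grip top [array([492.3, 246.8]), array([529.7, 243.2])]
tip top [503.7 134.3 220.1]
tip scene [510.8 133.3 211.3]
arm pivot scene [650.1 102.9  94.4]
rack base corners [array([676.6, -90.8]), array([ 671.2, -304. ]), array([ 482.3, -298.1]), array([488.6, -84.6])] [ 523.  -106.2    2.7]
pivot top z? [ 582.1 -109.8   59.8] [ 582.3 -108.9   62.7]
peg top [ 472.4 -168.5  103. ] [ 472.3 -168.8  101.2] [ 472.8 -167.6  103. ]
bar end [ 427.6 -190.7   58. ] [ 430.3 -189.3   58. ]
catch ball [ 567.3 -277.7   41. ] stop [ 590.1 -280.8   59.1]
```

```bash
cat >> h.py <<'E'
from scipy.spatial.transform import Rotation as R
def tool(pos):
    s=status.state(); r=R.from_euler("xyz",s["ee_rot"],degrees=True)
    return r.inv().apply(np.asarray(pos,float)-s["ee_pos"])/1000
def rel(pos,yaw,roll=180.,pitch=0.):
    s=status.state(); r=R.from_euler("xyz",s["ee_rot"],degrees=True); t=R.from_euler("xyz",[roll,pitch,yaw],degrees=True)
    print("t",round(s["time_s"],2),"shift(m)",tool(pos).round(4),"turn",(r.inv()*t).as_rotvec().round(4))
E
python3 - <<'E'
from h import *
from scipy.optimize import least_squares
f=pickle.load(open("top0.pkl","rb")); s=pickle.load(open("scene0.pkl","rb"))
np.set_printoptions(precision=3,suppress=True)
T=lambda x,y,o,k:np.array((o[0]+x/k-0.5+0.5/k,o[1]+y/k-0.5+0.5/k))
tc=lambda x,y:T(x,y,(125,160),6); sc=lambda x,y:T(x,y,(265,90),6)
# p = hx,hy,yaw,mark ; lid-frame pts
def W(p,q,th):
    x,y,z=q; c,sn=np.cos(th),np.sin(th); X=x*c+z*sn; Z=-x*sn+z*c
    return np.array([p[0]+X*np.cos(p[2])-y*np.sin(p[2]),p[1]+X*np.sin(p[2])+y*np.cos(p[2]),90+Z])
obs=[(f,tc(30,515),(-203,92,2),0),(f,tc(438,620),(-203,-92,2),0),(s,sc(55,305),(-203,-92,0),0),
(f,tc(218,443),(-147,7,48),0),(f,tc(200,525),(-183,7,48),0),(s,sc(230,152),(-183,7,48),0),(s,sc(300,180),(-147,7,48),0),
(f,tc(452,510),(-185,-108,0),1),(s,sc(110,112),(-185,-108,0),1),(s,sc(368,522),(0,-111,0),0)]
def res(p): 
    r=[]
    for c,uv,q,m in obs:
        off=p[4:6] if c is s else p[6:8]
        r+=list(proj(c,W(p,q,p[3] if m else 0))+off-uv)
    return np.array(r+list(p[4:8]*.3))
o=least_squares(res,[672,209,-.215,.67,0,0,0,0],loss="soft_l1"); print(o.x); print(res(o.x)[:20].reshape(-1,2))
# marker silhouettes
P=o.x
print("grip",W(P,(-165,0,30),0),"tip",W(P,(-185,-108,0),P[3]))
rel([472.5,-168,330],28.1)
E
```

```text
[668.069 219.662  -0.207   0.667  -0.45    1.526   4.126  -1.734]
[[-0.835  1.426]
 [ 0.633  1.274]
 [-1.653 -0.031]
 [-0.201 -0.827]
 [-1.01   0.038]
 [ 2.621 -1.292]
 [ 1.032 -1.048]
 [ 1.249 -1.748]
 [-0.326  1.614]
 [-0.499  0.693]]
grip [506.578 253.51  120.   ] tip [503.636 143.78  204.423]
t 1.4 shift(m) [ 0.383 -0.251  0.075] turn [ 0.     0.    -0.129]
```

```bash
python3 -m jog '[[0.06,0.0383,-0.0251,0.0075,0,0,0],[0.06,0.0383,-0.0251,0.0075,0,0,0],[0.06,0.0383,-0.0251,0.0075,0,0,0],[0.06,0.0383,-0.0251,0.0075,0,0,0],[0.06,0.0383,-0.0251,0.0075,0,0,0],[0.06,0.0383,-0.0251,0.0075,0,0,0],[0.06,0.0383,-0.0251,0.0075,0,0,0],[0.06,0.0383,-0.0251,0.0075,0,0,0],[0.06,0.0383,-0.0251,0.0075,0,0,0],[0.06,0.0383,-0.0251,0.0075,0,0,0],[0.06,0,0,0,0,0,-0.129],[0.06,0,0,0,0,0,0]]'
python3 - <<'E'
from h import *
w=vision.grab_frame("wrist"); cv2.imwrite("pics/w1.png",w["color"]); pickle.dump(w,open("w1.pkl","wb"))
print(proj(w,[472.5,-168,103]),proj(w,[582,-109.4,60]))
rel([472.5,-168,257],28.1)
E
```

```text
time_s: 2.9
ee_pos: [473.1, -167.0, 329.7]
ee_rot: [-180.0, 0.0, 28.1]
force: [-0.3, 0.1, -0.6]
gripper_width: 60.2
[278.56550467 237.45548149] [278.56624692  68.26088195]
t 2.95 shift(m) [-0.0006  0.0003  0.0728] turn [ 0.0002  0.     -0.0015]
```

View pics/w1.png

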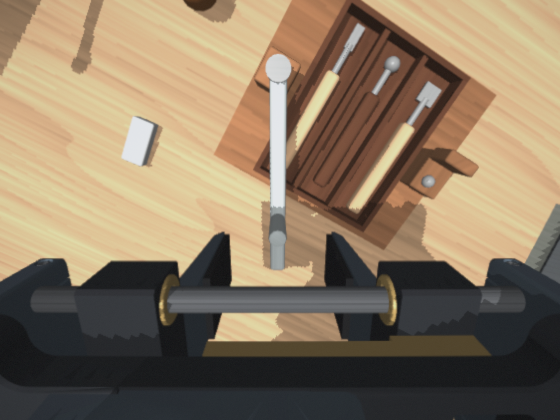

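The peg top appears at (278,238), exactly where predicted, between the open jaws with the bar straight up the picture. I'll descend and pinch it.

```bash
python3 -m jog '[[0.06,0,0,0.03,0,0,0],[0.06,0,0,0.03,0,0,0],[0.06,0,0,0.013,0,0,0],[0.01,0,0,0,0,0,0],[0.01,0,0,0,0,0,0],[0.01,0,0,0,0,0,0],[0.01,0,0,0,0,0,0]]' 15
python3 - <<'E'
from h import *
w=pickle.load(open("w1.pkl","rb"))
for u,v in [(495,97),(384,247),(215,153)]: print(onz(w,u,v,5).round(1))
print("pivot",onz(w,278,68,62).round(1),"ball",onz(w,429,182,38).round(1))
E
```

```text
time_s: 3.82
ee_pos: [473.0, -167.5, 257.4]
ee_rot: [179.9, -0.1, 28.1]
force: [0.3, -0.0, 0.8]
gripper_width: 23.4
[ 668.4 -303.9    5. ]
[ 484.5 -296.8    5. ]
[489.6 -85.1   5. ]
pivot [ 581.7 -109.1   62. ] ball [ 566.3 -278.9   38. ]
```

```bash
python3 -m jog '[[0.01,0,0,0,0,0,0],[0.01,0,0,0,0,0,0],[0.01,0.0003,0.0087,0,0,0,-0.07],[0.01,0.0003,0.0087,0,0,0,-0.07],[0.01,0.0003,0.0087,0,0,0,-0.07],[0.01,0.0003,0.0087,0,0,0,-0.07],[0.01,0.0003,0.0087,0,0,0,-0.07],[0.01,0.0003,0.0087,0,0,0,-0.07],[0.01,0.0003,0.0087,0,0,0,-0.07],[0.01,0.0003,0.0087,0,0,0,-0.07],[0.01,0.0003,0.0087,0,0,0,-0.07],[0.01,0.0003,0.0087,0,0,0,-0.07]]'
python3 - <<'E'
from h import *
w=vision.grab_frame("wrist"); cv2.imwrite("pics/w2.png",w["color"])
t=0.031; 
s=status.state(); d=s["ee_pos"][:2]-np.array([582,-109.3]); x=d[0]*np.cos(t)-d[1]*np.sin(t); y=d[0]*np.sin(t)+d[1]*np.cos(t)
print("r",np.hypot(x,y),"a",np.arctan2(-x,-y),s["ee_pos"],s["ee_rot"],s["force"])
E
```

```text
time_s: 5.32
ee_pos: [536.8, -224.3, 257.0]
ee_rot: [180.0, -0.0, 68.4]
force: [-0.4, 2.2, 2.2]
gripper_width: 13.6
r 123.59366023465904 a 0.3357141395091069 [ 537.68549464 -224.67598305  257.07393129] [ 1.79891369e+02 -3.17932981e-02  6.84329349e+01] [1.09631401 0.57500764 0.6113067 ]
```

View pics/w2.png

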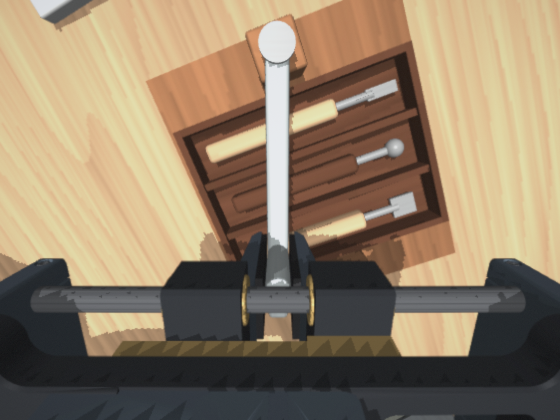

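The peg is held, with the bar running straight up the image to the pivot at (277,42). About 0.34 rad is left.

```bash
python3 -m jog '[[0.01,0.0003,0.0087,0,0,0,-0.07],[0.01,0.0003,0.0087,0,0,0,-0.07],[0.01,0.0003,0.0087,0,0,0,-0.07],[0.01,0.0001,0.005,0,0,0,-0.04],[0.01,0.0001,0.005,0,0,0,-0.04],[0.01,0,0.0025,0,0,0,-0.02],[0.01,0,0.0025,0,0,0,-0.02],[0.01,0,0.0012,0,0,0,-0.01],[0.01,0,0,0,0,0,0]]' 25
python3 - <<'E'
from h import *
t=0.031; 
s=status.state(); d=s["ee_pos"][:2]-np.array([582,-109.3]); x=d[0]*np.cos(t)-d[1]*np.sin(t); y=d[0]*np.sin(t)+d[1]*np.cos(t)
print("r",np.hypot(x,y),"a",np.arctan2(-x,-y),s["ee_pos"],s["ee_rot"],s["force"])
E
```

```text
time_s: 6.5
ee_pos: [577.8, -232.9, 257.0]
ee_rot: [180.0, -0.0, 87.7]
force: [-0.9, 4.0, 5.5]
gripper_width: 13.2
r 123.65468847182905 a 0.002707011649815682 [ 577.83275919 -232.8844492   257.00732926] [ 1.79966560e+02 -3.26346336e-02  8.76956454e+01] [-0.8865315   3.97313335  5.54743246]
```

```bash
python3 -m jog '[[0.01,0,0.001,0,0,0,0],[0.01,0,0.001,0,0,0,0],[0.01,0,0,0,0,0,0]]'; python3 -m jog '[[0.01,0,0.001,0,0,0,0],[0.01,0,0,0,0,0,0]]'
python3 - <<'E'
from h import *
w=vision.grab_frame("wrist"); cv2.imwrite("pics/w3.png",w["color"])
f=vision.grab_frame("top"); crop(f,"pics/t3.png",285,165,395,265,5)
f=vision.grab_frame("scene"); crop(f,"pics/s3.png",150,195,290,325,5)
print(status.state()["force"])
E
```

```text
time_s: 6.88
ee_pos: [578.9, -233.0, 257.0]
ee_rot: [-179.8, -0.0, 87.7]
force: [-3.7, 4.2, 6.9]
gripper_width: 13.5
time_s: 7.12
ee_pos: [579.3, -233.0, 256.9]
ee_rot: [-179.7, -0.1, 87.7]
force: [-6.2, 4.0, 8.7]
gripper_width: 13.6
[-6.51304974  3.62328493  8.10023458]
```

View pics/w3.png

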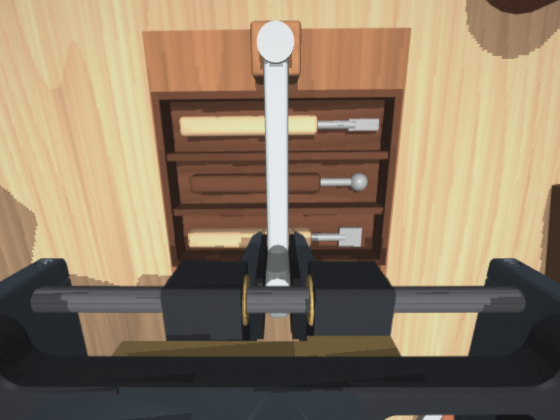

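View pics/s3.png

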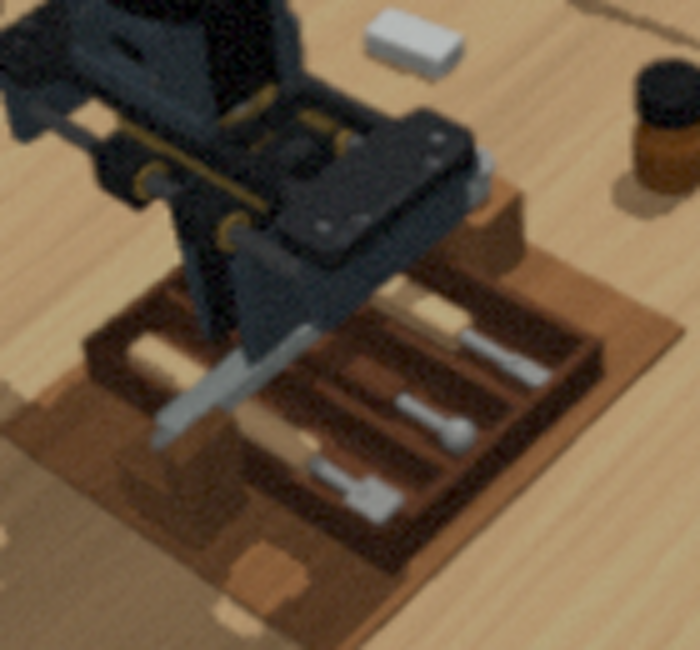

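The bar lies straight along the rack with its end in the catch (scene crop (190,420)). I'll press a bit more, then release and back off upwards.

```bash
python3 -m jog '[[0.01,0,0.001,0,0,0,0],[0.01,0,0.001,0,0,0,0],[0.01,0,0.001,0,0,0,0],[0.01,0,0,0,0,0,0]]'; python3 -m jog '[[0.01,0,-0.001,0,0,0,0],[0.01,0,-0.001,0,0,0,0],[0.01,0,-0.001,0,0,0,0],[0.05,0,0,0,0,0,0],[0.05,0,0,0,0,0,0],[0.05,0,0,0,0,0,0],[0.05,0,0,-0.03,0,0,0],[0.05,0,0,-0.05,0,0,0],[0.05,0,0,-0.05,0,0,0]]'
python3 - <<'E'
from h import *
w=vision.grab_frame("wrist"); cv2.imwrite("pics/w4.png",w["color"]); pickle.dump(w,open("w4.pkl","wb"))
s=status.state(); print(s["ee_pos"],s["force"])
E
```

```text
time_s: 7.78
ee_pos: [580.5, -233.2, 256.8]
ee_rot: [-179.4, -0.1, 87.7]
force: [-12.3, 3.4, 12.8]
gripper_width: 13.3
time_s: 8.9
ee_pos: [580.7, -233.5, 387.7]
ee_rot: [-180.0, 0.0, 87.7]
force: [0.6, -0.4, -0.3]
gripper_width: 50.3
[ 581.66198364 -233.84614162  395.71395372] [ 2.61870244 -1.21823108  4.29024173]
```

View pics/w4.png

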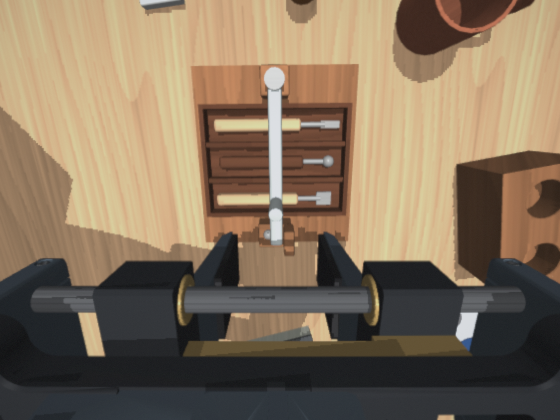

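```bash
python3 - <<'E'
from h import *
w=pickle.load(open("w4.pkl","rb"))
crop(w,"pics/w4c.png",225,180,325,260,7)
print(onz(w,274,78,62),onz(w,276.5,238,58),onz(w,274.7,213,103))
E
```

```text
[ 581.71543997 -108.90046091   62.        ] [ 577.39880096 -275.2477717    58.        ] [ 577.63333085 -232.12443354  103.        ]
```

View pics/w4c.png

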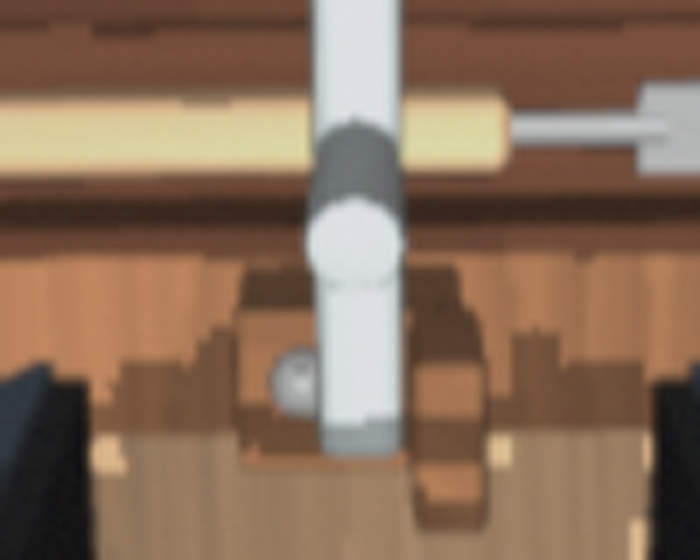

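The bar is past the ball (crop (297,383)), but there may be a gap of about 2 mm to the stop. My backing off while still pinching could have dragged it. I'll press again with an open cage so that nothing drags it back.

```bash
python3 -m jog '[[0.05,0,-0.003,0.05,0,0,0],[0.05,0,0,0.05,0,0,0],[0.05,0,0,0.035,0,0,0],[0.05,0,0.007,0,0,0,0],[0.05,0,0.006,0,0,0,0],[0.05,0,0.003,0,0,0,0],[0.05,0,0.002,0,0,0,0],[0.05,0,0,0,0,0,0]]'; python3 -m jog '[[0.05,0,0.002,0,0,0,0],[0.05,0,0.002,0,0,0,0],[0.05,0,0,0,0,0,0]]'
```

```text
time_s: 9.95
ee_pos: [595.8, -234.0, 252.5]
ee_rot: [179.9, 0.0, 87.7]
force: [0.3, -0.3, -0.1]
gripper_width: 50.0
time_s: 10.32
ee_pos: [597.7, -234.1, 251.8]
ee_rot: [-179.6, -0.0, 87.7]
force: [-7.5, 0.4, 6.3]
gripper_width: 50.1
```

```bash
python3 -m jog '[[0.05,0,0.0015,0,0,0,0],[0.05,0,0,0,0,0,0],[0.05,0,0,0,0,0,0]]'; python3 -m jog '[[0.05,0,-0.008,0,0,0,0],[0.05,0,-0.015,0,0,0,0],[0.05,0,0,-0.04,0,0,0],[0.05,0,0,-0.05,0,0,0],[0.05,0,0,-0.05,0,0,0],[0.05,0,0,0,0,0,0]]'
python3 - <<'E'
from h import *
w=vision.grab_frame("wrist");crop(w,"pics/w5c.png",225,180,325,260,7); pickle.dump(w,open("w5.pkl","wb"))
E
```

```text
time_s: 10.7
ee_pos: [598.3, -234.2, 251.7]
ee_rot: [-179.4, -0.0, 87.7]
force: [-10.7, -0.8, 8.2]
gripper_width: 49.8
time_s: 11.45
ee_pos: [578.3, -233.4, 396.7]
ee_rot: [179.4, 0.2, 87.7]
force: [0.7, -0.5, -0.7]
gripper_width: 50.1
```

View pics/w5c.png

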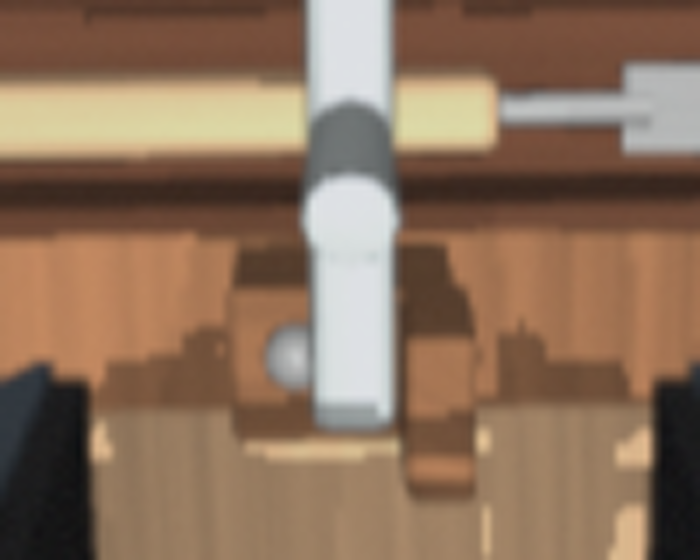

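The view is unchanged after pressing to the hard stop: same bar-to-stop relation, and the bar is past the ball. The keeper is shut. Next is the lid.

```bash
python3 - <<'E'
from h import *
rel([511,243,470],167.7)
E
```

```text
t 11.5 shift(m) [ 0.473  -0.0855 -0.0774] turn [ 0.0025  0.0042 -1.3962]
```

```bash
python3 -m jog '[[0.05,0,0,-0.037,0,0,0],[0.05,0,0,-0.037,0,0,0],[0.05,0.0473,-0.0085,0,0,0,0],[0.05,0.0473,-0.0085,0,0,0,0],[0.05,0.0473,-0.0085,0,0,0,0],[0.05,0.0473,-0.0085,0,0,0,0],[0.05,0.0473,-0.0085,0,0,0,0],[0.05,0.0473,-0.0085,0,0,0,0],[0.05,0.0473,-0.0085,0,0,0,0],[0.05,0.0473,-0.0085,0,0,0,0],[0.05,0.0473,-0.0085,0,0,0,0],[0.05,0.0473,-0.0085,0,0,0,0]]'
python3 -m jog '[[0.05,0,0,0,0,0,-0.1745],[0.05,0,0,0,0,0,-0.1745],[0.05,0,0,0,0,0,-0.1745],[0.05,0,0,0,0,0,-0.1745],[0.05,0,0,0,0,0,-0.1745],[0.05,0,0,0,0,0,-0.1745],[0.05,0,0,0,0,0,-0.1745],[0.05,0,0,0,0,0,-0.1745],[0.05,0,0,0,0,0,0],[0.05,0,0,0,0,0,0]]'
python3 - <<'E'
from h import *
w=vision.grab_frame("wrist"); cv2.imwrite("pics/w6.png",w["color"]); pickle.dump(w,open("w6.pkl","wb"))
rel([511,243,300],167.7); print(proj(w,[511,243,138]),status.state()["qpos"].round(1))
E
```

```text
time_s: 13.0
ee_pos: [511.4, 244.1, 463.5]
ee_rot: [-179.8, 0.1, 87.7]
force: [1.3, -0.1, -0.6]
gripper_width: 49.9
time_s: 14.25
ee_pos: [512.0, 242.7, 464.6]
ee_rot: [-179.9, -0.1, 167.6]
force: [0.8, 0.2, -0.4]
gripper_width: 49.8
t 14.3 shift(m) [0.0009 0.0002 0.1649] turn [-0.0009 -0.0011 -0.0021]
[277.76139793 202.62792583] [ 24.2  15.8  84.6  -0.   79.7 -53.4]
```

View pics/w6.png

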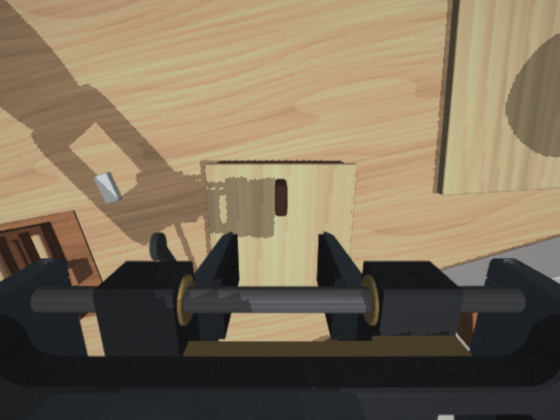

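```bash
python3 - <<'E'
from h import *
w=pickle.load(open("w6.pkl","rb"))
crop(w,"pics/w6c.png",140,150,370,280,3)
crop(w,"pics/w6d.png",255,165,305,230,10)
E
```

```text
(no output)
```

View pics/w6c.png

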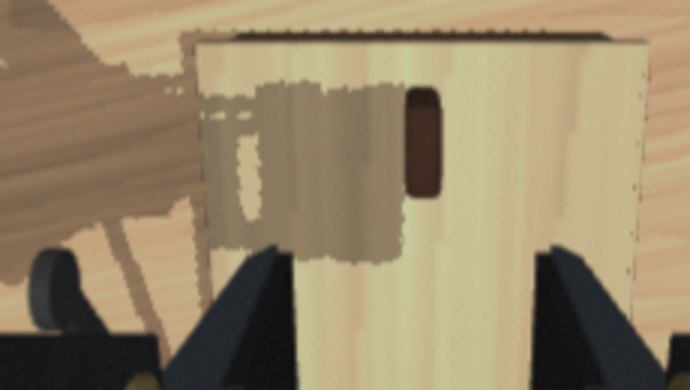

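View pics/w6d.png

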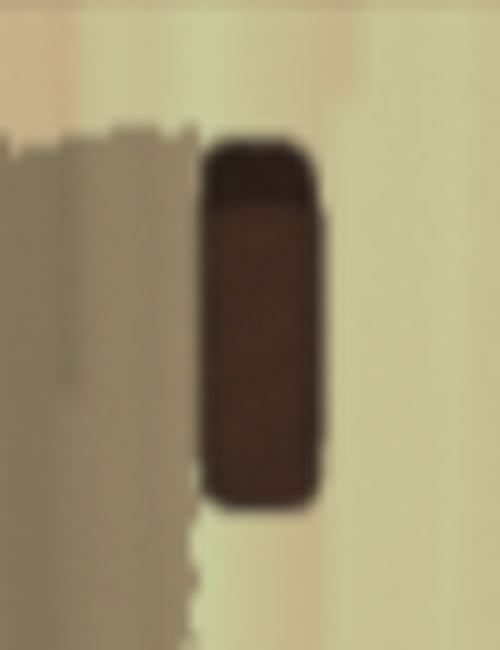

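```bash
python3 - <<'E'
from h import *
w=pickle.load(open("w6.pkl","rb"))
g=onz(w,280.8,200.2,138); print(g, onz(w,275,200,138),onz(w,287,200,138),onz(w,280.8,184.5,138),onz(w,280.8,215.6,138))
a=onz(w,205,163.7,92);b=onz(w,355.7,163,92);print(a,b,np.linalg.norm(a-b),(a+b)/2, np.arctan2(-(b-a)[0],(b-a)[1]))
rel([g[0],g[1],300],167.7)
E
```

```text
[509.05777562 246.78944927 138.        ] [507.49466525 240.71476745 138.        ] [510.27827353 253.38061916 138.        ] [492.23099151 250.43495732 138.        ] [526.07926158 243.10197935 138.        ]
[456.78895966 165.48458254  92.        ] [494.7976107  342.28943506  92.        ] 180.84416890275068 [475.79328518 253.8870088   92.        ] -0.21175241515503437
t 14.3 shift(m) [0.0036 0.0035 0.1649] turn [-0.0009 -0.0011 -0.0021]
```

The fin top is at px (281,200), which puts the grip at about (510.5,246). It is consistent with the lid's front edge, and the yaw is aligned to within 0.3°. I'll descend to it.

```bash
python3 -m jog '[[0.05,0.0022,0.0032,0.03,0,0,0],[0.05,0,0,0.04,0,0,0],[0.05,0,0,0.04,0,0,0],[0.05,0,0,0.035,0,0,0],[0.05,0,0,0.02,0,0,0],[0.05,0,0,0.006,0,0,0],[0.05,0,0,0,0,0,0]]'
python3 - <<'E'
from h import *
w=vision.grab_frame("wrist"); cv2.imwrite("pics/w7.png",w["color"])
s=vision.grab_frame("scene"); crop(s,"pics/s7.png",250,60,400,180,5)
print(status.state()["ee_pos"],status.state()["force"])
E
```

```text
time_s: 15.18
ee_pos: [510.8, 246.4, 294.9]
ee_rot: [180.0, 0.0, 167.7]
force: [0.8, 0.1, 0.2]
gripper_width: 50.0
[510.96328797 246.5244218  295.7548266 ] [-0.86373859 -0.59469146  0.21155591]
```

View pics/w7.png

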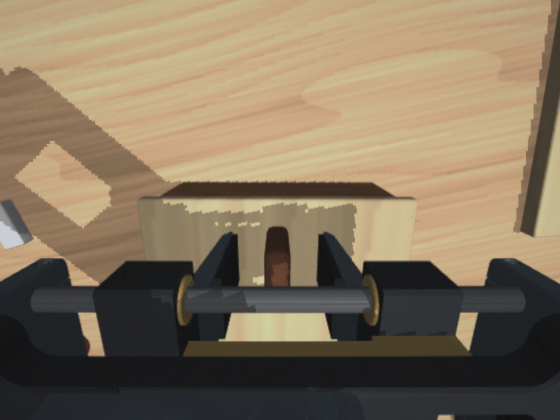

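View pics/s7.png

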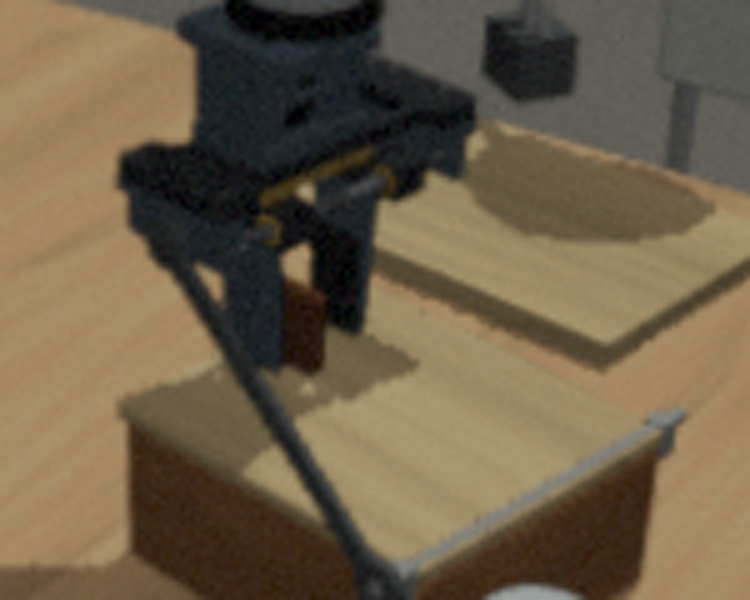

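The fin at (278,255) is centred between the fingers. I'll pinch and start the lift as an arc about the hinge.

```bash
python3 -m jog '[[0.005,0,0,0,0,0,0],[0.005,0,0,0,0,0,0],[0.005,0,0,0,0,0,0],[0.005,0,0,0,0,0,0],[0.005,0,0,0,0,0,0]]' 40; python3 -m jog '[[0.005,-0.0041,-0.0033,0,0,0.02,0],[0.005,-0.0041,-0.0033,0,0,0.02,0],[0.005,-0.0083,-0.0065,0,0,0.04,0],[0.005,-0.0083,-0.0065,0,0,0.04,0],[0.005,0,0,0,0,0,0]]'
```

```text
time_s: 15.9
ee_pos: [510.6, 246.2, 294.8]
ee_rot: [-180.0, -0.0, 167.7]
force: [-0.7, -1.7, 1.7]
gripper_width: 13.8
time_s: 16.52
ee_pos: [531.5, 234.1, 297.1]
ee_rot: [177.8, -7.0, 167.5]
force: [-5.0, 54.1, 3.0]
gripper_width: 14.7
```

I put the lift in the y column by mistake, which pushed sideways (54 N). I'll undo that now and add the missing lift.

```bash
python3 -m jog '[[0.005,0,0.007,-0.007,0,0,0],[0.005,0,0.007,-0.007,0,0,0],[0.005,0,0.0056,-0.0056,0,0,0],[0.005,0,0,0,0,0,0],[0.005,0,0,0,0,0,0]]'
python3 - <<'E'
from h import *
w=vision.grab_frame("wrist"); cv2.imwrite("pics/w8.png",w["color"])
s=vision.grab_frame("scene"); crop(s,"pics/s8.png",250,60,400,180,5); cv2.imwrite("pics/s8f.png",s["color"])
f=vision.grab_frame("top"); crop(f,"pics/t8.png",125,150,250,270,5)
print(status.state()["ee_pos"],status.state()["force"],status.state()["torque"])
E
```

```text
time_s: 17.15
ee_pos: [537.0, 240.4, 312.0]
ee_rot: [-180.0, -7.0, 167.6]
force: [1.2, 2.2, -9.7]
gripper_width: 14.2
[537.00382955 240.32091277 312.49562777] [ 0.4541149   0.3382194  -9.16114678] [ 0.42289748  0.0058259  -0.25088261]
```

View pics/w8.png

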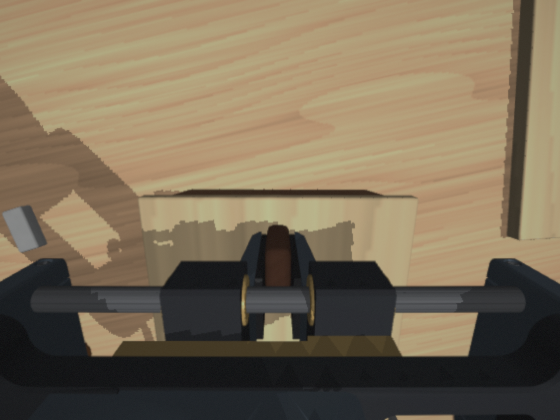

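View pics/s8.png

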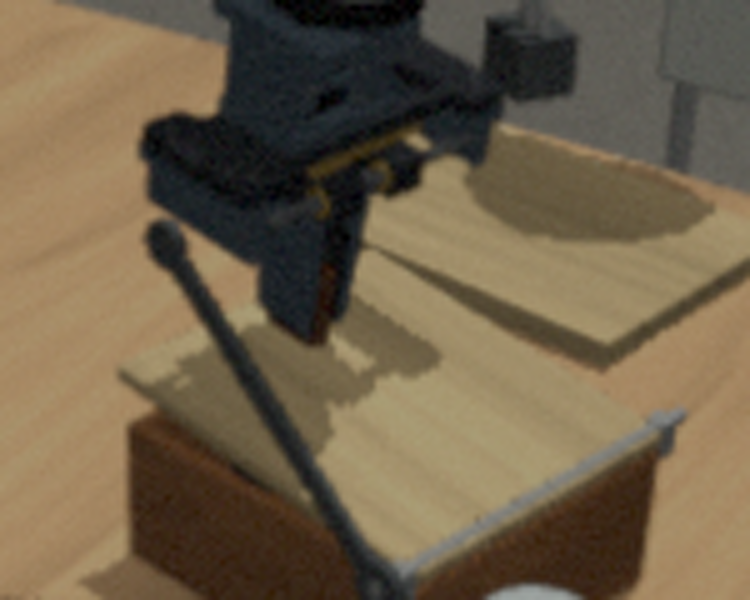

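View pics/t8.png

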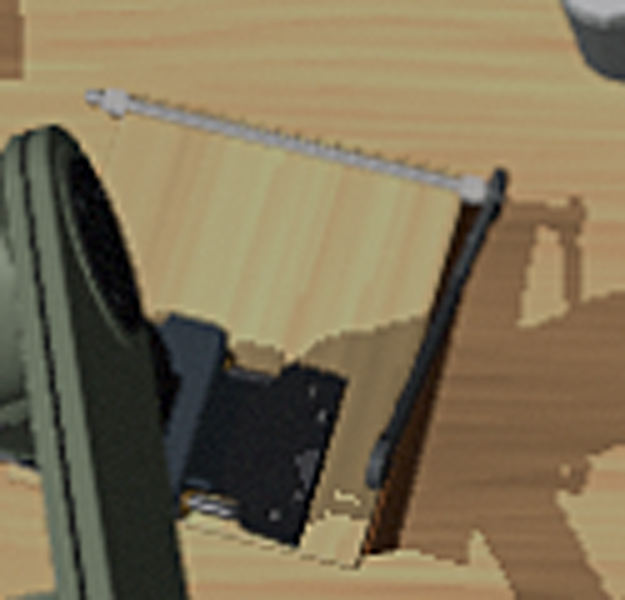

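Recovered: the grip is centred, the lid is slightly raised, and the marker tip is still at scene px (283,109), the same as before. I'll continue the arc with the correct columns.

```bash
python3 -m jog '[[0.005,-0.0083,0,-0.0065,0,0.04,0],[0.005,-0.0083,0,-0.0065,0,0.04,0],[0.005,-0.0083,0,-0.0065,0,0.04,0],[0.005,-0.0083,0,-0.0065,0,0.04,0],[0.005,0,0,0,0,0,0]]'
```

```text
time_s: 17.92
ee_pos: [573.7, 232.3, 332.2]
ee_rot: [-180.0, -16.1, 167.6]
force: [-1.0, 0.4, -9.0]
gripper_width: 13.8
```

```bash
python3 -m jog '[[0.005,-0.0083,0,-0.0065,0,0.04,0],[0.005,-0.0083,0,-0.0065,0,0.04,0],[0.005,-0.0083,0,-0.0065,0,0.04,0],[0.005,-0.0083,0,-0.0065,0,0.04,0],[0.005,-0.0083,0,-0.0065,0,0.04,0],[0.005,-0.0083,0,-0.0065,0,0.04,0],[0.005,0,0,0,0,0,0]]'
python3 - <<'E'
from h import *
for n in ["scene","top","wrist"]:
    s=vision.grab_frame(n); pickle.dump(s,open(n+"9.pkl","wb")); cv2.imwrite(f"pics/{n}9.png",s["color"])
    if n=="scene": crop(s,"pics/s9.png",255,70,400,190,5)
st=status.state(); print(st["ee_pos"],st["ee_rot"],st["force"])
E
```

```text
time_s: 18.8
ee_pos: [632.7, 219.6, 349.4]
ee_rot: [-179.9, -29.8, 167.6]
force: [-3.5, -0.2, -10.7]
gripper_width: 13.8
[632.42456662 219.64817671 349.67090194] [-179.91232943  -29.69343697  167.65440981] [ -1.17087291  -1.28414501 -12.41370305]
```

View pics/s9.png

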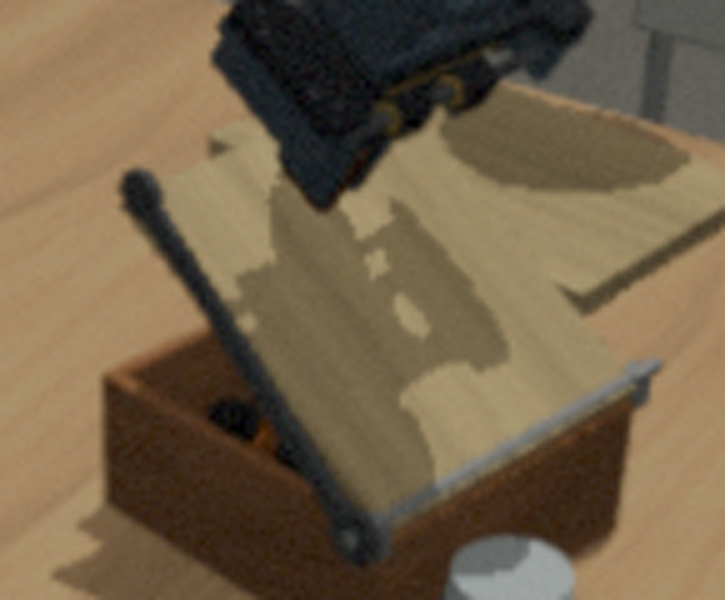

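View pics/top9.png

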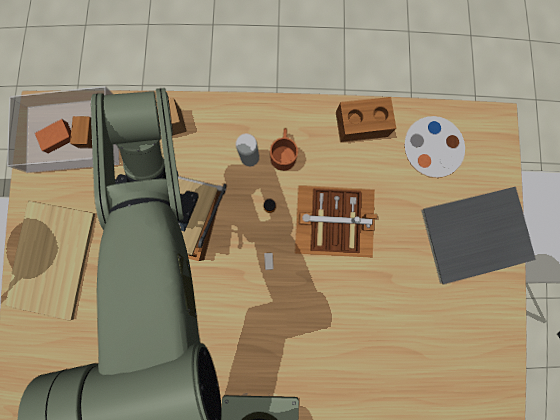

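View pics/wrist9.png

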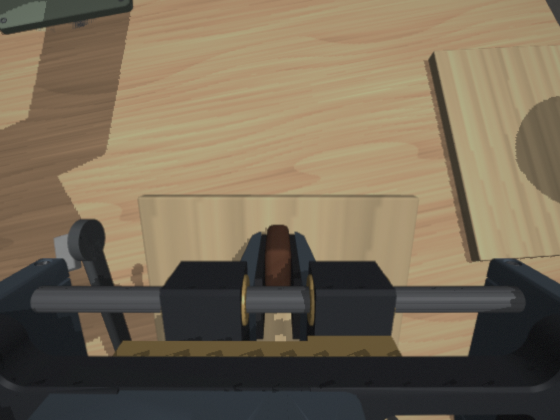

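```bash
cat >> h.py <<'E'
def plane(P):
    c=np.median(P,0)
    for _ in range(8):
        u,sv,vt=np.linalg.svd(P-c,full_matrices=False); n=vt[2]; d=(P-c)@n; k=np.abs(d-np.median(d))<max(2.5*1.48*np.median(np.abs(d-np.median(d))),.3); P=P[k]; c=P.mean(0)
    return n*np.sign(n[2]),c,len(P),d.std()
YW=-0.212
def lidang(n): 
    xd=np.array([np.cos(YW),np.sin(YW)]); return np.arctan2(n[:2]@xd,n[2])
def line(P):
    c=np.median(P,0)
    for _ in range(8):
        u,sv,vt=np.linalg.svd(P-c,full_matrices=False); v=vt[0]; q=P-c; r=np.linalg.norm(q-np.outer(q@v,v),axis=1); P=P[r<max(2.5*np.median(r),3)]; c=P.mean(0)
    return v*np.sign(v[2]),c,len(P),np.median(r)
def lineang(v):
    xd=np.array([np.cos(YW),np.sin(YW)]); return np.arctan2(v[2],-(v[:2]@xd))
E
python3 - <<'E'
from h import *
s0=pickle.load(open("scene0.pkl","rb")); s=pickle.load(open("scene9.pkl","rb")); t0=pickle.load(open("top0.pkl","rb"))
def poly(f,o,k,pts):
    m=np.zeros((420,560),np.uint8); cv2.fillPoly(m,[np.array([(o[0]+x/k,o[1]+y/k) for x,y in pts],int)],1); return m>0
m=poly(s0,(265,90),6,[(350,200),(640,310),(420,450),(320,380),(300,280)])
n,c,k,sd=plane(cloud(s0,m)); print("lid closed",n.round(3),lidang(n),k,sd,c)
m=poly(s,(255,70),5,[(250,250),(320,230),(520,310),(600,360),(400,480),(330,420)])
n,c,k,sd=plane(cloud(s,m)); print("lid now",n.round(3),lidang(n),k,sd,c)
# marker lines
for nm,f,o,kk,a,b in [("s0",s0,(265,90),6,(130,145),(345,490)),("s9",s,(255,70),5,(160,230),(330,490)),("t0",t0,(125,160),6,(462,480),(590,190))]:
    mm=np.zeros((420,560),np.uint8); pa=[(int(round(o[0]+p[0]/kk-.4)),int(round(o[1]+p[1]/kk-.4))) for p in (a,b)]
    cv2.line(mm,pa[0],pa[1],1,2); dark=f["color"].astype(int).sum(2)<190
    P=cloud(f,(mm>0)&dark); v,c,k,r=line(P); print(nm,"marker",v.round(3),lineang(v),k,len(P),r,c)
E
```

```text
lid closed [-0.001  0.011  1.   ] -0.003519224257980474 1326 1.2708184602147012 [598.99963405 243.66888965  93.00555637]
lid now [ 0.481 -0.105  0.871] 0.5144942534878488 1820 1.4257470222127173 [613.63749211 210.13075323 125.56797997]
s0 marker [-0.754  0.16   0.638] 0.6912587653303329 224 226 3.0560881228012198 [580.07944186 117.13077912 152.5450699 ]
s9 marker [-0.769  0.159  0.619] 0.6668880574650518 207 211 2.9802643459994997 [580.16269816 117.39762501 153.39914152]
t0 marker [-0.748  0.165  0.643] 0.697907580370317 113 135 1.8325704038674593 [576.15478748 118.47212547 159.60376558]
```

```bash
python3 - <<'E'
from h import *
from scipy.optimize import least_squares
s0=pickle.load(open("scene0.pkl","rb")); t0=pickle.load(open("top0.pkl","rb")); w6=pickle.load(open("w6.pkl","rb")); w9=pickle.load(open("wrist9.pkl","rb")); s9=pickle.load(open("scene9.pkl","rb"))
xd=np.array([np.cos(YW),np.sin(YW),0]); yd=np.array([-np.sin(YW),np.cos(YW),0]); H=np.array([671.8,211.3,90])
tips={"s0":(s0,(283.0,108.3)),"t0":(t0,(199.9,244.4)),"s9":(s9,(255+140/5-.4,70+190/5-.4))}
for n,(f,uv) in tips.items():
    piv=H-108*yd; 
    if n[0]=="s": piv=onz(f,265+368/6-.4,90+522/6-.4,90)
    r=least_squares(lambda p:proj(f,piv+p[1]*(-np.cos(p[0])*xd+np.sin(p[0])*np.array([0,0,1])))-uv,[.67,185]); print(n,piv.round(1),r.x,r.cost)
    r=least_squares(lambda p:proj(f,H-108*yd+p[1]*(-np.cos(p[0])*xd+np.sin(p[0])*np.array([0,0,1])))-uv,[.67,185]); print(n,"H",r.x,r.cost)
# triangulate tip s0+t0
def f3(P): return np.r_[proj(s0,P)-tips["s0"][1],proj(t0,P)-tips["t0"][1]]
r=least_squares(f3,[505,140,205]); print("tip tri",r.x,r.fun)
P=r.x-H; print(P@xd,P@yd,P[2],np.arctan2(P[2],-P@xd),np.hypot(P[2],P@xd))
crop(w6,"pics/w6m.png",130,210,210,290,8); crop(s9,"pics/s9m.png",270,95,345,190,6); crop(w9,"pics/w9m.png",40,200,180,300,5)
E
```

```text
s0 [647.1 108.3  90. ] [  0.68993618 185.33082622] 9.087677628146056e-28
s0 H [  0.69620976 186.47536925] 1.115764864344599e-25
t0 [649.1 105.7  90. ] [  0.66792116 188.77475721] 0.0
t0 H [  0.66792116 188.77475721] 0.0
s9 [647.1 108.3  90. ] [  0.69067008 187.18889505] 6.462348535570529e-27
s9 H [  0.69687515 188.3282368 ] 1.2142147053161814e-24
tip tri [505.48958589 137.93661307 207.27792022] [-0.77966805  0.11829838 -0.46659931 -0.60385015]
-147.15026613345503 -106.71522646376638 117.27792022469282 0.6729054962801092 188.16830603312573
```

View pics/s9m.png

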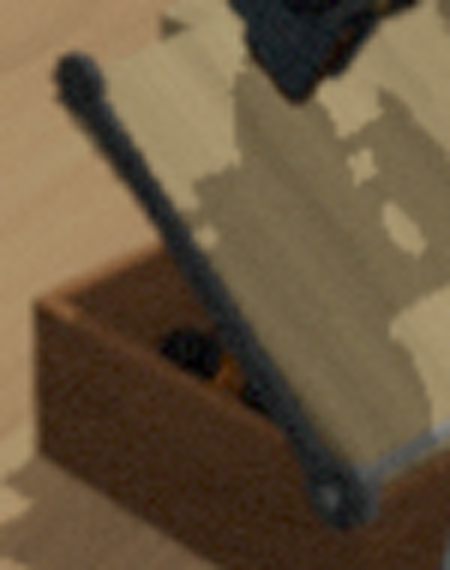

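View pics/w9m.png

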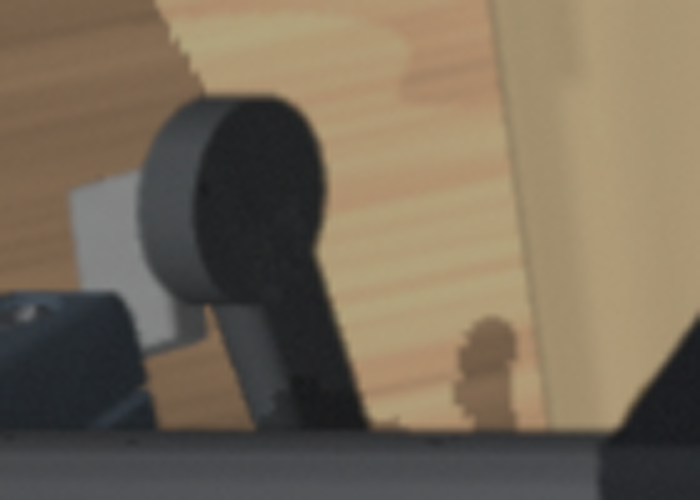

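```bash
python3 - <<'E'
from h import *
xd=np.array([np.cos(YW),np.sin(YW),0]); yd=np.array([-np.sin(YW),np.cos(YW),0]); H=np.array([671.8,211.3,90])
w9=pickle.load(open("wrist9.pkl","rb")); w6=pickle.load(open("w6.pkl","rb"))
def hit(f,u,v,y):
    d=f["pose"][:3,:3]@ray(f,u,v); o=f["pose"][:3,3]-H; t=(y-o@yd)/(d@yd); P=o+d*t; return P@xd,P[2]
for y in (-102,-103.5,-105): 
    x,z=hit(w9,91.2,239.2,y); print("w9",y,x,z,np.hypot(x,z),np.arctan2(z,-x))
print("d", dict(d=w9["depth"][239,91]), dep(w9,91.2,239.2), (dep(w9,91.2,239.2)-H)@yd)
P=dep(w9,91.2,239.2)-H; print(np.hypot(P@xd,P[2]),np.arctan2(P[2],-P@xd))
for th in (.5,.52,.54):
    for sx,y in ((-1,-92),(1,92)):
        c,s=np.cos(th),np.sin(th); P=H+xd*(-203*c+2*s)+yd*y+np.array([0,0,203*s+2*c]); print(th,y,proj(w9,P))
n,c,k,sd=plane(cloud(w9,np.pad(np.ones((20,50),bool),((205,195),(160,350)))));print("lid wrist",lidang(n),k,sd)
E
```

```text
w9 -102 -142.6234418489758 123.83720495713675 188.88382539657565 0.7150117742648362
w9 -103.5 -142.94895024924446 121.50657074336533 187.6119642005099 0.7044939141038827
w9 -105 -143.27445864951312 119.17593652959391 186.36113958928465 0.6938336731062991
d {'d': np.float32(163.73288)} [509.75473697 139.05198979 209.59954225] -104.72736666582483
186.586900464879 0.6957818399501924
0.5 -92 [137.20701317 191.98954331]
0.5 92 [417.73996627 191.40737683]
0.52 -92 [134.31207897 193.37861973]
0.52 92 [420.63722201 192.78466276]
0.54 -92 [131.31463719 194.95178533]
0.54 92 [423.63764623 194.34565256]
lid wrist 0.5230609864562832 990 0.6058053332254287
```

View pics/w6m.png

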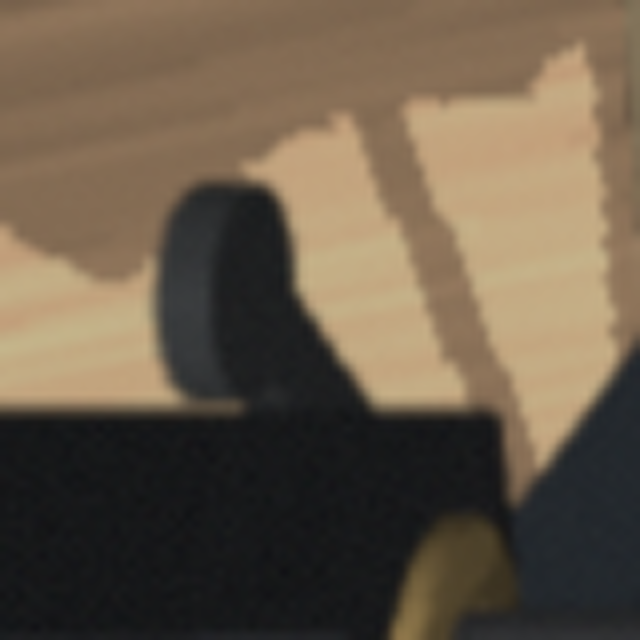

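Lid is at 0.52 by plane fit (scene and wrist) and by tool tilt. The marker estimates are 0.67 to 0.70. I'll raise by 0.16 and compare directly.

```bash
python3 -m jog '[[0.005,-0.0083,0,-0.0065,0,0.04,0],[0.005,-0.0083,0,-0.0065,0,0.04,0],[0.005,-0.0083,0,-0.0065,0,0.04,0],[0.005,-0.0083,0,-0.0065,0,0.04,0],[0.005,0,0,0,0,0,0],[0.005,0,0,0,0,0,0]]'
python3 - <<'E'
from h import *
for n in ["scene","wrist"]:
    s=vision.grab_frame(n); pickle.dump(s,open(n+"10.pkl","wb")); cv2.imwrite(f"pics/{n}10.png",s["color"])
    if n=="scene": crop(s,"pics/s10.png",265,80,385,195,5)
    else: crop(s,"pics/w10m.png",0,170,200,310,4)
st=status.state(); print(st["ee_pos"],st["ee_rot"],st["force"])
E
```

```text
time_s: 19.7
ee_pos: [673.6, 210.6, 353.4]
ee_rot: [-179.9, -38.8, 167.6]
force: [-0.9, -1.8, -14.8]
gripper_width: 14.1
[673.65820436 210.58830757 353.35723548] [-179.89126637  -38.81313288  167.61433811] [ -1.60890358  -3.19441159 -15.61167113]
```

View pics/s10.png

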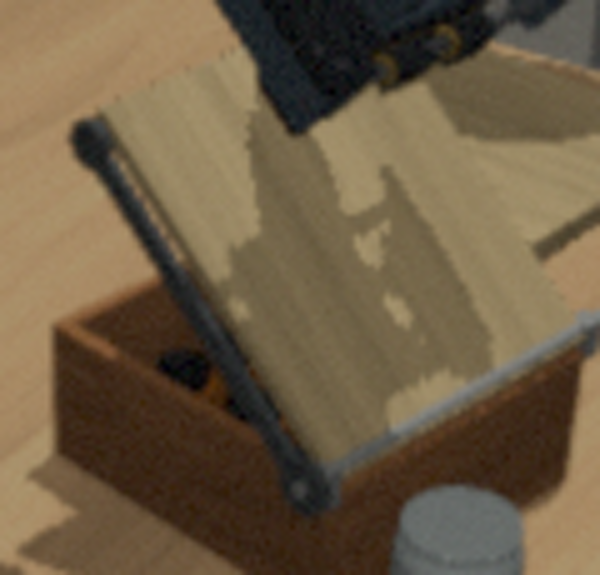

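View pics/w10m.png

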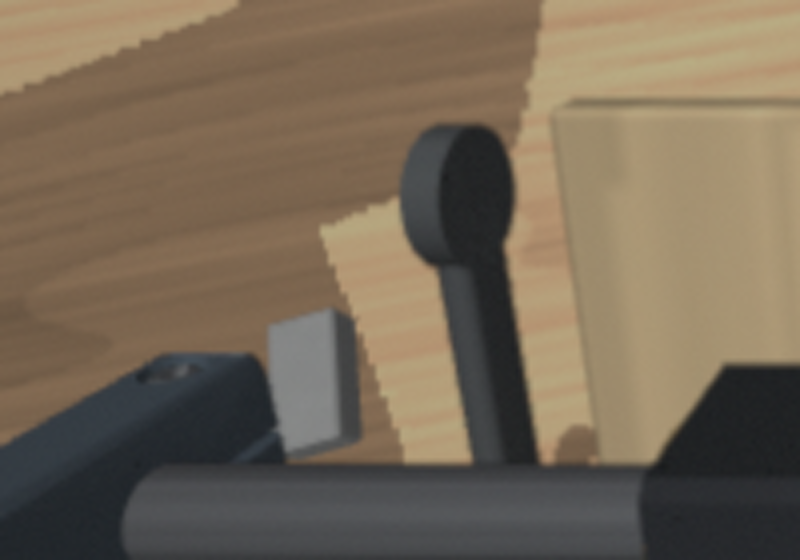

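```bash
cat > m.py <<'E'
from h import *
import sys
xd=np.array([np.cos(YW),np.sin(YW),0]); yd=np.array([-np.sin(YW),np.cos(YW),0]); H=np.array([671.8,211.3,90])
def run(w,s,u,v):
    m=np.zeros((420,560),bool); m[205:225,160:235]=1; m[205:225,325:395]=1
    n,c,k,sd=plane(cloud(w,m)); th=lidang(n); print("lid wrist",th,k,sd,"plane-hinge off (should be 2):",(c-H)@n)
    P=np.median([dep(w,u+a,v+b) for a in(-2,-1,0,1,2) for b in (-2,-1,0,1,2)],0); q=P-H
    print("tip inner face y",q@yd,"r",np.hypot(q@xd,q[2]),"ang",np.arctan2(q[2],-q@xd),"height over lid top plane (want -2)",(P-c)@n)
    if s is not None:
        mm=np.zeros((420,560),np.uint8); cv2.fillPoly(mm,[np.array([(265+x/5,80+y/5) for x,y in [(170,200),(240,150),(280,240),(350,260),(470,380),(340,440),(270,360)]],int)],1)
        n,c,k,sd=plane(cloud(s,mm>0)); print("lid scene",lidang(n),k,sd)
if __name__=="__main__":
    w=pickle.load(open("wrist10.pkl","rb")); s=pickle.load(open("scene10.pkl","rb")); run(w,s,119.3,218.3)
E
python3 m.py; python3 - <<'E'
from h import *
w=pickle.load(open("wrist10.pkl","rb"))
# dark strip inner face line
m=np.zeros((420,560),np.uint8); cv2.line(m,(124,238),(128,283),1,2); P=cloud(w,m>0); v,c,k,r=line(P); print("strip",v,lineang(v),k,r)
E
```

```text
lid wrist 0.693616928185915 2829 0.5687615238885212 plane-hinge off (should be 2): -0.15834538974597107
tip inner face y -104.61904863613815 r 185.67114991852222 ang 0.6928311404644514 height over lid top plane (want -2) 0.33634027036222186
lid scene 0.6786148513688387 1380 1.486288494970106
strip [-0.82640236  0.18136079  0.53307354] 0.562232825970647 139 1.06228094947006
```

In-image comparison: the tip centre is 0.3 mm above the lid's top plane where it should be 2 mm below, so the lid must rise about 0.012 rad more. The scene fit agrees, so I'll make that small correction.

```bash
python3 -m jog '[[0.005,-0.0025,0,-0.002,0,0.012,0],[0.005,0,0,0,0,0,0],[0.005,0,0,0,0,0,0],[0.005,0,0,0,0,0,0]]'
python3 - <<'E'
from h import *
for n in ["scene","wrist"]:
    s=vision.grab_frame(n); pickle.dump(s,open(n+"11.pkl","wb")); cv2.imwrite(f"pics/{n}11.png",s["color"])
    if n=="scene": crop(s,"pics/s11.png",265,80,385,195,6)
    else: crop(s,"pics/w11m.png",0,170,200,310,4)
st=status.state(); print(st["ee_pos"],st["ee_rot"],st["force"])
E
```

```text
time_s: 20.3
ee_pos: [677.1, 209.8, 353.4]
ee_rot: [-179.9, -39.6, 167.6]
force: [1.4, -5.2, -18.8]
gripper_width: 14.1
[677.1555429  209.76939068 353.4282764 ] [-179.91636809  -39.57488097  167.61766432] [  0.89445232  -4.62208687 -19.22173201]
```

View pics/w11m.png

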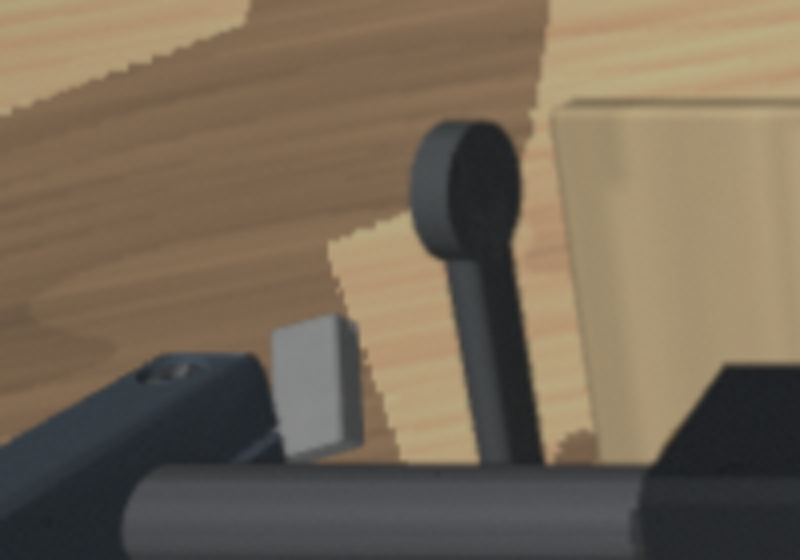

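View pics/scene11.png

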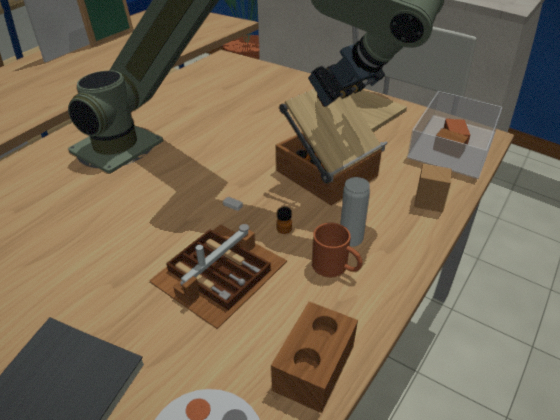

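```bash
python3 - <<'E'
from m import *
run(pickle.load(open("wrist11.pkl","rb")),pickle.load(open("scene11.pkl","rb")),120.7,217)
s=pickle.load(open("scene11.pkl","rb")); s0=pickle.load(open("scene0.pkl","rb"))
print(np.abs(s["color"][100:118,275:292].astype(int)-s0["color"][100:118,275:292]).sum(2).max(1))
for n in range(2):
    vision.grab_frame("wrist"); st=status.state(); print(st["time_s"],st["ee_pos"],st["force"],st["qvel"].round(2))
E
```

```text
lid wrist 0.7070835462486479 2846 0.5860699359831995 plane-hinge off (should be 2): 0.01568653380154227
tip inner face y -104.15608538697252 r 186.46547167958312 ang 0.699548125664906 height over lid top plane (want -2) -1.0952238230821094
lid scene 0.6921025393434496 1381 1.504197740665114
[ 26  74 138 136 160 163 162 168 166 148 175 171 184 142  56  28  25  24]
20.45 [677.15416698 209.76517355 353.45970916] [  1.52617261  -5.30358419 -19.53890788] [ 0.05  0.06  0.    0.01 -0.04  0.12]
20.5 [677.14551526 209.77557659 353.43469109] [  1.35244573  -6.14704756 -19.36745381] [-0.06 -0.02 -0.02 -0.02  0.01 -0.12]
```

```bash
python3 - <<'E'
from h import *
for n in ("scene0","scene9","scene10","scene11"):
    f=pickle.load(open(n+".pkl","rb")); c=f["color"][102:114,275:290].astype(int).sum(2)<200
    v,u=np.nonzero(c); print(n,c.sum(),u.mean()+275,v.mean()+102)
s=pickle.load(open("scene11.pkl","rb")); crop(s,"pics/rackfin.png",150,205,290,310,5)
E
```

```text
scene0 60 282.95 108.81666666666666
scene9 61 282.8688524590164 108.98360655737704
scene10 63 283.22222222222223 108.61904761904762
scene11 63 283.3492063492063 108.63492063492063
```

View pics/s11.png

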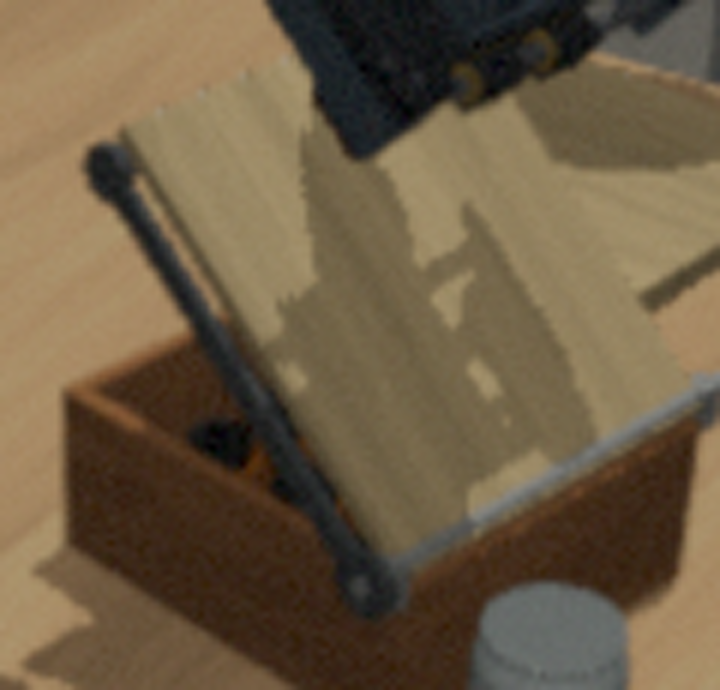

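View pics/rackfin.png

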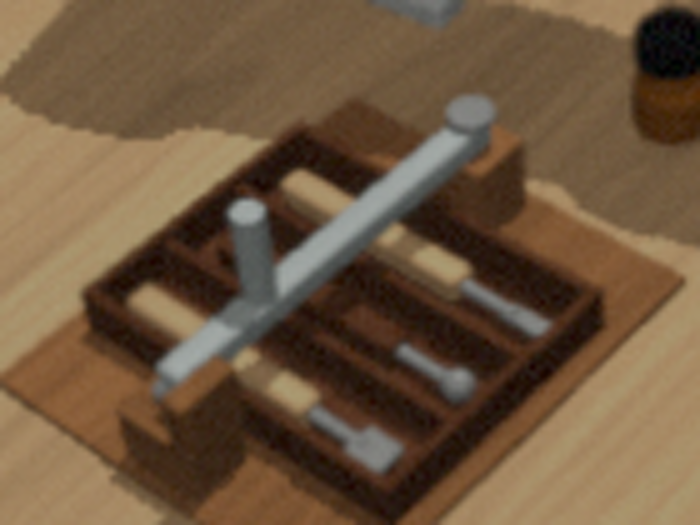

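The marker tip hasn't moved (283,109). The lid's edge runs parallel to the strip in the scene view (57.9° and 57.7° in the picture), and the keeper is in its catch. I'm handing in now with the grip held.

```bash
python3 - <<'E'
from workcell import ticket,status
print(ticket.job_done()); s=status.state(); print(s["time_s"],s["force"],s["gripper_width"])
E
```

```text
the job is handed in; nothing more can be done
None
the job is handed in; nothing more can be done
```

The keeper bar is shut in its catch and the lid is being held up in line with the marker arm. I handed the job in at about 20.5 s with the fingers still gripping.

- **Keeper:** I swung it shut by the peg, then pressed it against its stop again, to about 11 N. The last pictures show the bar past the catch ball and lying along the rack. A small gap of about 2 mm to the stop post still showed in the close-up and did not change after the second press, so I took it as the bar's normal resting place.
- **Lid:** I lifted it along an arc about the hinge.
  - **Lid angle:** the final estimates are 0.69 (scene camera), 0.707 (wrist camera) and 0.69 (tool tilt).
  - **Marker angle:** the scene and wrist pictures give about 0.69 to 0.70. The top camera and triangulation gave lower values, 0.67.
  - **Direct comparison:** the wrist view puts the two within about 0.005 rad of each other, and the lid's edge looks parallel to the strip in the scene view.
- **Mistake:** at the start of the lift I typed the upward shift in the sideways column. This pushed sideways on the grip with about 54 N until I undid it in the next call.
- **Rest of the table:** the marker tip stayed within half a pixel of its starting place throughout. Nothing else looked disturbed in the last pictures.
- **Holding force:** the arm was still at the end, but the wrist force was about 19 N, more than the lid alone needs. The arc I commanded and the real hinge don't match exactly.

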